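# Count to the third gap and push the sample carrier in

### The job

At the sample check-in table, find the rack's third gap from the end with the tall post, counting filled and empty gaps alike: run a fingertip along the rail behind the gaps from the first gap's bright pad, over the second's, to the third's, and go no farther along the rail. Then, with the fingers, push the carrier that stands in front of the rack along the table into that third gap until it is fully home against the back. Pick nothing up, and leave the carriers already in the rack and the other things on the table where they are.

Things in the scene. Friction and masses are not known exactly. Their poses are not given: they have to be found in the camera images.
- rack: fixed white rack: 7 upright dividers 4 mm thick, 45 mm high, 50 mm apart make 6 gaps 46 mm wide, open in front, above and below (a part slides in on the table). Origin: rack's middle at table height; x points from open front to back, y to the rack's left seen from the robot, z up. Gap centres at y = +125, +75, +25, -25, -75, -125 mm; divider front ends at x = -35 mm.
- rack_stop (a point): middle of the front face of the rack's solid back stop, at table height (rack x = +27 mm; the stop is 50 mm high and closes all gaps). A carrier that is fully home touches it: its middle is then at rack x = -8 mm and it sticks out 8 mm beyond the dividers' front ends.
- rail (a joint): how far the sprung rail along the back of the rack is pressed down, m: 0 up, 0.006 on its stop. It starts to sink at about 1.5 N, is fully down at about 6 N, and springs back. Six bright pads, flush with 16 mm dark spacers between them, make up its flat top.
- end_post: fixed steel post 18 mm wide, 92 mm high, on a small grey foot, at one end of the rack (either end, 172 mm from the rack's middle along its y): gaps are counted from this end. Origin: centre of its underside.
- end_foot: fixed low grey block 30 x 38 x 30 mm at the other end of the rack. Origin: centre of its underside.
- carrier: the loose sample carrier standing on the table in front of the rack: white plastic block 70 (x) x 36 (y) x 28 mm high carrying a row of four capped vials (13 mm wide, along its middle, tops 51 mm above its underside), 150 g or so. Origin: centre of its underside; x along its length, z up. Its two ends are alike: either may go in first.
- rail_a: bright touch pad of the rail, 34 mm along the rail and 18 mm across, behind the gap at rack y = +125 mm (number 1 from the rack's left). Origin: centre of its top face, 70 mm above the table, at rack x = +38 mm; axes as the rack's.
- rail_b: bright touch pad of the rail, 34 mm along the rail and 18 mm across, behind the gap at rack y = +75 mm (number 2 from the rack's left). Origin: centre of its top face, 70 mm above the table, at rack x = +38 mm; axes as the rack's.
- rail_c: bright touch pad of the rail, 34 mm along the rail and 18 mm across, behind the gap at rack y = +25 mm (number 3 from the rack's left). Origin: centre of its top face, 70 mm above the table, at rack x = +38 mm; axes as the rack's.
- rail_d: bright touch pad of the rail, 34 mm along the rail and 18 mm across, behind the gap at rack y = -25 mm (number 4 from the rack's left). Origin: centre of its top face, 70 mm above the table, at rack x = +38 mm; axes as the rack's.
- rail_e: bright touch pad of the rail, 34 mm along the rail and 18 mm across, behind the gap at rack y = -75 mm (number 5 from the rack's left). Origin: centre of its top face, 70 mm above the table, at rack x = +38 mm; axes as the rack's.
- rail_f: bright touch pad of the rail, 34 mm along the rail and 18 mm across, behind the gap at rack y = -125 mm (number 6 from the rack's left). Origin: centre of its top face, 70 mm above the table, at rack x = +38 mm; axes as the rack's.
- filed_1: bystander, a carrier already in the rack, in the second gap from the rack's left: white plastic block 70 (x) x 36 (y) x 28 mm high carrying a row of four capped vials (13 mm wide, along its middle, tops 51 mm above its underside), 150 g or so. Origin: centre of its underside; x along its length, z up. 
- filed_2: bystander, a carrier already in the rack, in the sixth gap from the rack's left: white plastic block 70 (x) x 36 (y) x 28 mm high carrying a row of four capped vials (13 mm wide, along its middle, tops 51 mm above its underside), 150 g or so. Origin: centre of its underside; x along its length, z up. 
- pot: bystander: loose screw-top sample pot, 42 mm wide and 45 mm high, in front of the rack on the other side from the carrier. Origin: centre of its underside.
- wipes: bystander: loose can of wipes, 84 mm wide and 170 mm high, left of the rack. Origin: centre of its underside.
- gel: bystander: loose bottle, 60 mm wide and 150 mm high, right of the rack. Origin: centre of its underside.
- marker: bystander: loose marker pen 127 mm long, 14 mm thick, lying on the table right of the rack's front. Origin: under its middle.
Mind the look-alikes: they are no part of the job. What is shaped like the end_post but pink is not meant.

How it is judged:
On the way, in this order (a step that is already met when the one before it is completed fails the run):
1. a finger touches the rail pad of the first gap from the tall post (((y of end_post in the frame of rack above 0 m and contact force between the fingers and rail_a above 0.3 N) or (y of end_post in the frame of rack below 0 m and contact force between the fingers and rail_f above 0.3 N))), for 0.1 s.
2. then the pad of the second gap (((y of end_post in the frame of rack above 0 m and contact force between the fingers and rail_b above 0.3 N) or (y of end_post in the frame of rack below 0 m and contact force between the fingers and rail_e above 0.3 N))), for 0.1 s.
3. then the pad of the third gap, with the carrier still outside the rack (x of carrier in the frame of rack below -0.05 m and ((y of end_post in the frame of rack above 0 m and contact force between the fingers and rail_c above 0.3 N) or (y of end_post in the frame of rack below 0 m and contact force between the fingers and rail_d above 0.3 N))), for 0.1 s.
4. then the carrier is fully home in the third gap (x of carrier in the frame of rack above -0.014 m and height (world z) of carrier below 0.004 m and angle between the x axis of carrier and the x axis of rack, either way round below 0.15 rad and ((y of end_post in the frame of rack above 0 m and y of carrier in the frame of rack between 0.017 and 0.033 m) or (y of end_post in the frame of rack below 0 m and y of carrier in the frame of rack between -0.033 and -0.017 m))), for 0.2 s.
At the end, for the whole second after the job is handed in: The carrier stands on the table in the third gap from the tall post (middle within 8 mm of the gap's middle, within 0.15 rad of the rack's direction), its leading end within 6 mm of the back stop, at rest; the two carriers in the rack and the pot are within 20 mm of where they stood (all of step 4 and linear speed of carrier below 0.01 m/s and distance of each of filed_1, filed_2, pot from where it was at the start of the episode below 0.02 m); the robot touches nothing.
It fails at once if the carrier is lifted (12 mm) or tipped (0.3 rad) (height (world z) of carrier above 0.012 m or angle between carrier's own z axis and vertical above 0.3 rad).
It fails at once if a finger touches the rail's pads beyond the third gap ((y of end_post in the frame of rack above 0 m and (contact force between the fingers and rail_d above 0.3 N or contact force between the fingers and rail_e above 0.3 N or contact force between the fingers and rail_f above 0.3 N)) or (y of end_post in the frame of rack below 0 m and (contact force between the fingers and rail_a above 0.3 N or contact force between the fingers and rail_b above 0.3 N or contact force between the fingers and rail_c above 0.3 N))).
It fails at once if a carrier in the rack or the pot is shifted more than 20 mm (distance of any of filed_1, filed_2, pot from where it was at the start of the episode above 0.02 m).
It fails at once if the wipes, the gel bottle or the marker is shifted more than 30 mm (distance of any of wipes, gel, marker from where it was at the start of the episode above 0.03 m).
It also fails if it takes over 72 s, if anything falls off the work surface, if the arm or the gripper's body presses on something with over 40 N, if the wrist force passes 120 N, or if a joint passes its speed limit or range.

### The arm

A 6-joint arm with a two-finger parallel gripper is mounted at the origin on the work surface. World frame = base frame: x ahead of the robot, y to its left, z up, the work surface at z = 0. Lengths are in m, angles in rad, forces in N, time in s.
With the tool pointing down it reaches from about 0.35 to 0.775 m from the base axis. Payload 5.5 kg.
Tool frame: the origin (TCP) lies on the centre line of the jaws, within the pads' length; the fingertips stand 11 mm ahead of it and the grasp point (between the pads) lies 8 mm behind it; z points along the fingers, y is the line along which they close (so a half turn about z gives the same grasp; the last joint's range is limited). The gripper opens to 85 mm and grips with 20 to 120 N. Pads are 22 mm wide; open, the fingers measure 114 mm over their backs; the gripper's body (76 mm by 85 mm) begins 54 mm behind the grasp point. The pads swing forward as they close: fully open they stand 13 mm farther back than shut.
Start: joints at [0.999, 0.313, 0.046, 1.304, 0, 1.431], TCP at [0.241, 0.522, 0.242] pointing down, gripper open.
Joint ranges: [-2.76, 2.76], [-0.86, 1.69], [-1.03, 1.26], [-2.2, 2.34], [-1.47, 1.5], [-3.14, 3.14]. Speed limits (rad/s): [2.57, 2.57, 3.14, 3.14, 3.14, 3.14].

### API

Orientations are given as a unit quaternion [w, x, y, z].
In Python, from workcell import get_state, eyes, env gives the robot as it stands.
- The arm moves only by the shell command python3 -m inch 'ROWS' [OPENING] [FORCE]. ROWS is JSON, one flat list of numbers, 4 for each row, row after row: the shift along the tool's x, y, z in cm, then the turn about the tool's z in rad. A call has exactly 5 rows; each row shifts and turns the commanded pose from where the row before left it, along the tool's axes as they then stand; what a row does not reach is not made up. A row lasts 1/12 s, in which the tool goes at most 41.7 mm and 7.16 degrees, less where a joint would pass 70% of its speed; a pose out of reach is approached as far as the arm can. A call is refused whole if a number of a shift passes 4.17 or a number of a turn 0.125, either way. A call with a gripper value outside its range is refused whole. OPENING is the opening, from -1 (shut) to 1 (fully open), set as the call begins (- or left out, the last holds). The fingers move at their own pace and stop on an object; FORCE is the grip in N (left out, the last holds). Time passes only in rows, so rows that do not move let the fingers close, or fill a call up. It gives the time, the measured TCP pose, the force, the opening and the grip force at its end, in the units of the state.
- get_state(): the state, without advancing time (a new reading comes with each control period).
- eyes.read_camera(name): name is "side" or "top" or "wrist"; returns the picture (384x512x3 uint8, red, green, blue); there is no depth.
- eyes.camera_info(name): a dict with "fovy" (degrees; the focal length in pixels is half the picture's height over the tangent of half this angle, whatever the lens; pixels are square), "cx", "cy" (the principal point, pixels), "xyz" and "orientation" of the camera in the world. Camera axes: x right, y down, z forward; pixel columns grow to the right and rows downward; lengths in m; the calibration is good to about 2 mm. A picture is of the moment at which its call begins: read the wrist's pose just before it. camera_info takes no time and is no camera call; for the wrist camera it gives the pose at the moment of the call.
- env.hand_in(): hands the job in; it is judged then, once.
The state is a dict: "clock": time; "joint_pos": joint angles; "qvel": joint speeds; "tau": joint torques, N m; "tcp_pos": TCP position; "orientation": TCP orientation; "wrist_force": force on the tool from outside, world axes, zero at the start; "ft_torque": the same for the moment, N m; "finger_gap": finger opening in m; "grip_force": force on a finger pad.
Only numpy, scipy, OpenCV 4.12 (cv2) and the standard library are available. Lean on these libraries where they do the work, as an engineer would, in place of code of your own. Each camera call takes 0.05 s, during which the arm holds its last target. There are 200 camera calls.

## Working session

There is one attempt and no reset: what is moved stays moved. The work goes in short steps, Python scripts to look and compute and a shell command to move; the robot and the scene stay as the last step left them, time stands still between calls to the robot, and variables do not carry over. Pictures are saved under pics/ and viewed, at most 10 in all, crops included, and the job is handed in when it is done.

```bash
mkdir -p pics; ls
python3 - <<'E'
from workcell import get_state, eyes, env
import cv2
s=get_state(); print({k:s[k] for k in ("clock","tcp_pos","orientation","finger_gap")})
for n in ("side","top"):
    print(n,eyes.camera_info(n)); cv2.imwrite(f"pics/{n}0.png",cv2.cvtColor(eyes.read_camera(n),cv2.COLOR_RGB2BGR))
a=cv2.imread("pics/top0.png"); cv2.imwrite("pics/top0b.png",cv2.resize(a,(800,600),interpolation=cv2.INTER_CUBIC))
E
```

```text
pics
{'clock': 0.0, 'tcp_pos': array([0.24038542, 0.52180942, 0.24139396]), 'orientation': array([-3.33546293e-04,  2.14243828e-01,  9.76779776e-01, -8.60250392e-04]), 'finger_gap': 0.08572989668328178}
side {'fovy': 51.652859045318635, 'cx': 258.4470863989451, 'cy': 189.50683329354558, 'xyz': array([ 0.34484999, -0.89370042,  0.60779149]), 'orientation': array([-0.48564903,  0.86575434, -0.10549013,  0.05904471])}
top {'fovy': 47.890252045427495, 'cx': 250.63278956010583, 'cy': 189.49010700722044, 'xyz': array([4.64643349e-01, 6.44197343e-04, 1.39094024e+00]), 'orientation': array([ 0.03182713, -0.69759496,  0.7151256 , -0.03071937])}
```

View pics/top0b.png

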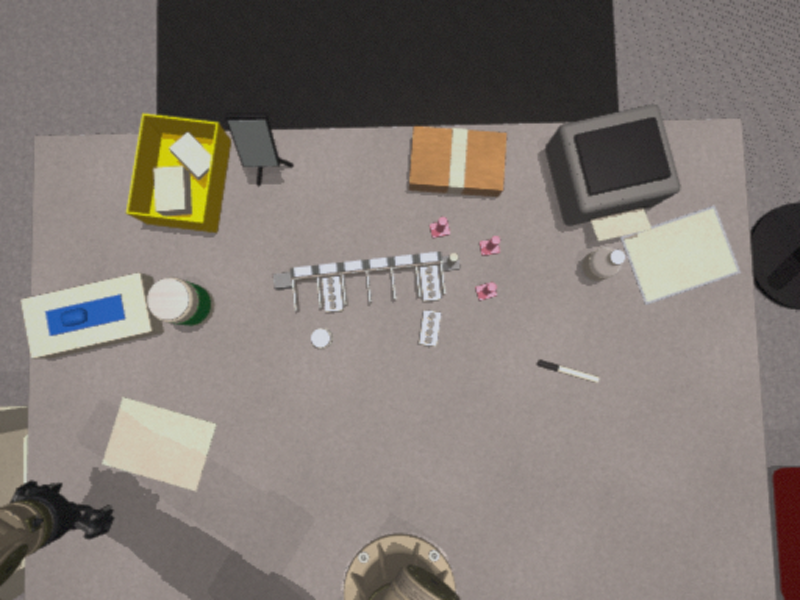

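View pics/side0.png

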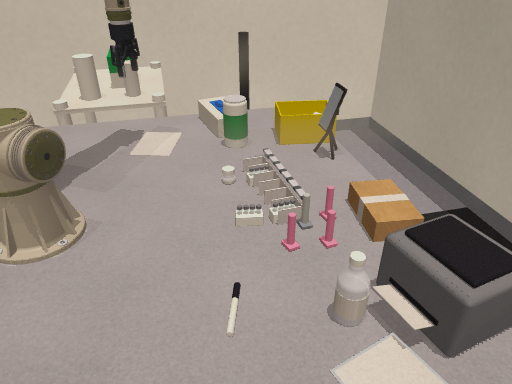

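The top view shows the grey steel post at the rack's right end (452,262) and the low foot at the left end (283,281). Three pink posts at (440,228), (490,245) and (487,291) are look-alikes. The loose carrier is at (430,328); filed_1 (331,294) and filed_2 (429,283) look like it but stand in the rack. Gaps are therefore counted from the right, so the pads are f, e, d. Next is a close crop.

Run:
```python
import cv2
a=cv2.imread("pics/top0.png")[145:235,165:315]
cv2.imwrite("pics/crop.png",cv2.resize(a,None,fx=5.3333,fy=5.3333,interpolation=cv2.INTER_CUBIC))
```

```text
(no output)
```

View pics/crop.png

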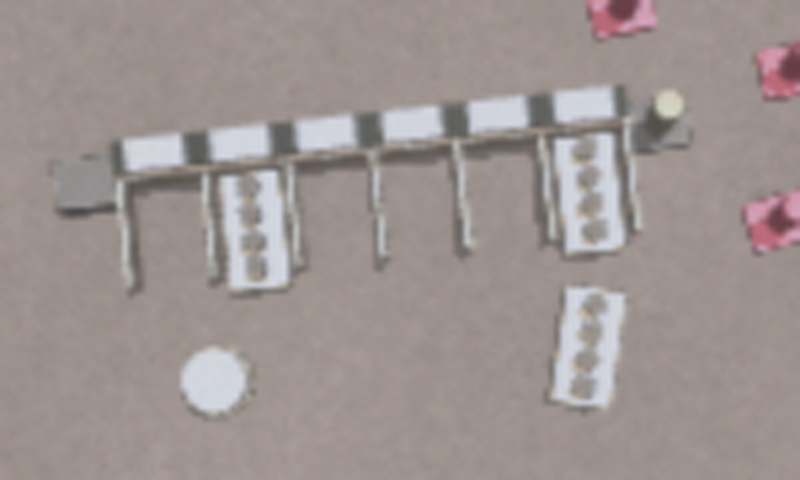

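The crop shows the six pads with centres from a (153,153) to f (586,104). The post top is at (669,104), grey, and the foot is at (83,184). The carrier's vials run from (592,305) to (582,387), and the pot is at (214,381). The choice holds: post on the right, pads f, e, d.

```bash
cat > h.py <<'E'
import numpy as np, cv2
from scipy.spatial.transform import Rotation as Ro
from workcell import get_state, eyes, env
def ray(n,uv,z,info=None):
    i=info or eyes.camera_info(n); f=192/np.tan(np.radians(i["fovy"])/2)
    q=i["orientation"]; R=Ro.from_quat([q[1],q[2],q[3],q[0]])
    u,v=uv; d=R.apply([(u-i["cx"])/f,(v-i["cy"])/f,1]); o=np.array(i["xyz"])
    return o+d*(z-o[2])/d[2]
def tool():
    s=get_state(); q=s["orientation"]; return np.array(s["tcp_pos"]),Ro.from_quat([q[1],q[2],q[3],q[0]]).as_matrix()
def go(xyz,yaw=None):   # cm along tool axes + turn about tool z (tool x axis to world yaw)
    p,R=tool(); d=R.T@(np.array(xyz)-p)*100; print("shift cm",d.round(2),"tool x yaw",round(np.arctan2(R[1,0],R[0,0]),3))
    if yaw is not None:
        t=np.arctan2(R[1,0],R[0,0])-yaw; print("turn",round((t+np.pi)%(2*np.pi)-np.pi,3))
E
python3 - <<'E'
from h import *
c=lambda u,v:((u+.5)/5.3333+165-.5,(v+.5)/5.3333+145-.5)
P=np.array([ray("top",c(*x),.07)[:2] for x in [(153,153),(240,141),(326,132),(413,123),(499,113),(586,104)]])
y=np.array([125,75,25,-25,-75,-125])/1e3
A=np.c_[y,np.ones(6)]; k=np.linalg.lstsq(A,P,rcond=None)[0]
print("scale",np.linalg.norm(k[0]),"resid",(np.abs(A@k-P).max()))
yh=k[0]/np.linalg.norm(k[0]); xh=np.array([yh[1],-yh[0]]); O=k[1]-.038*xh
print("rack",O,"yaw",np.arctan2(xh[1],xh[0])); T=lambda w:((w[:2]-O)@xh,(w[:2]-O)@yh)
for n,uv,z in [("post",(669,104),.092),("foot",(83,184),.03),("pot",(214,381),.045),("v1",(592,305),.051),("v4",(582,387),.051),("c1",(567,287),.028),("c2",(626,293),.028),("c3",(606,408),.028),("c4",(549,400),.028),("pinkfoot",(748,222),.01),("div4f",(382,258),.045),("div5f",(469,248),.045)]:
    w=ray("top",c(*uv),z); print(n,w.round(3),np.round(T(w),3))
E
```

```text
scale 1.005812145473339 resid 0.0006865456813309745
rack [0.6100846 0.0479329] yaw 0.08700668380442893
post [ 0.654 -0.12   0.092] [ 0.029 -0.171]
foot [0.624 0.224 0.03 ] [0.029 0.174]
pot [0.505 0.146 0.045] [-0.096  0.107]
v1 [ 0.543 -0.075  0.051] [-0.077 -0.117]
v4 [ 0.496 -0.068  0.051] [-0.124 -0.106]
c1 [ 0.556 -0.062  0.028] [-0.064 -0.105]
c2 [ 0.551 -0.097  0.028] [-0.071 -0.139]
c3 [ 0.484 -0.083  0.028] [-0.137 -0.119]
c4 [ 0.489 -0.049  0.028] [-0.129 -0.087]
pinkfoot [ 0.593 -0.173  0.01 ] [-0.036 -0.218]
div4f [0.574 0.047 0.045] [-0.036  0.002]
div5f [ 0.579 -0.005  0.045] [-0.036 -0.05 ]
```

```bash
python3 -m inch '[0,0,0,0.105,0,0,0,0.105,0,0,0,0.105,0,0,0,0.105,0,0,0,0.105]' -1 30; python3 -m inch '[0,0,0,0.105,0,0,0,0.105,0,0,0,0.105,0,0,0,0.105,0,0,0,0.105]'; python3 -c "
from h import *
go([.659,-.073,.14],1.658)"
```

```text
clock: 0.52
tcp_pos: [0.2405, 0.522, 0.2418]
orientation: [-0.0, 0.463, 0.887, -0.001]
wrist_force: [-0.6, -0.9, 0.8]
finger_gap: 0.0253
grip_force: 0.0
clock: 0.93
tcp_pos: [0.2405, 0.522, 0.2418]
orientation: [0.0, 0.677, 0.736, -0.001]
wrist_force: [-0.3, -0.2, 0.6]
finger_gap: -0.0002
grip_force: 0.0
shift cm [-62.78  36.73  10.21] tool x yaw 1.655
turn -0.003
```

```bash
for i in 1 2 3; do python3 -m inch '[-3.14,1.84,0.3,0,-3.14,1.84,0.3,0,-3.14,1.84,0.3,0,-3.14,1.84,0.3,0,-3.14,1.84,0.3,0]' | grep -E "clock|tcp"; done; python3 -m inch '[-3.14,1.84,0.3,0,-3.14,1.84,0.3,0,-3.14,1.84,0.3,0,-3.14,1.84,0.3,0,0,0,0,0]'; python3 -c "
from h import *
go([.659,-.073,.10],1.658)"
```

```text
clock: 1.35
tcp_pos: [0.3466, 0.3725, 0.2268]
clock: 1.77
tcp_pos: [0.4523, 0.2242, 0.2119]
clock: 2.18
tcp_pos: [0.5579, 0.0759, 0.1968]
clock: 2.6
tcp_pos: [0.6447, -0.0467, 0.183]
orientation: [0.001, 0.677, 0.736, -0.001]
wrist_force: [0.8, 0.8, -0.6]
finger_gap: -0.0
grip_force: 0.0
shift cm [-2.73  1.2   8.31] tool x yaw 1.654
turn -0.004
```

Above the rail, I take one close look from the wrist camera before touching it.

```bash
python3 -m inch '[-1,0.4,1,0,-1,0.4,1.5,0,-0.7,0.4,1.5,0,0,0,1,0,0,0,0,0]'
python3 - <<'E'
from h import *
go([.659,-.073,.10],1.658)
i=eyes.camera_info("wrist"); a=eyes.read_camera("wrist"); cv2.imwrite("pics/w1.png",a[:,:,::-1]); print(i)
E
```

```text
clock: 3.02
tcp_pos: [0.654, -0.066, 0.1317]
orientation: [-0.003, 0.675, 0.738, -0.001]
wrist_force: [-0.2, -0.3, -1.2]
finger_gap: -0.0
grip_force: 0.0
shift cm [-0.75  0.45  3.17] tool x yaw 1.66
turn 0.002
{'fovy': 62.14154037644657, 'cx': 256.0364187335822, 'cy': 190.71606175934468, 'xyz': array([0.64867881, 0.00877534, 0.26468974]), 'orientation': array([0.14580708, 0.98832444, 0.04408543, 0.00340136])}
```

View pics/w1.png

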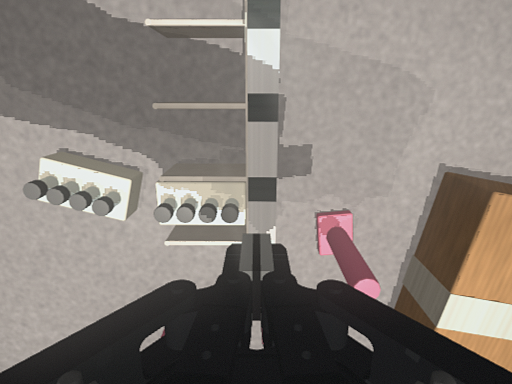

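The wrist view shows the fingertips at (257,240), just above pad f. Pad e is at (263,150), pad d at (263,62), and the carrier stands free at (85,187). I'll check the rail position against the estimate.

Run:
```python
from h import *
O=np.array([.6101,.0479]);xh=np.array([np.cos(.087),np.sin(.087)]);yh=np.array([-xh[1],xh[0]])
for uv in [(263,149),(264,62)]:
    w=ray("wrist",uv,.07); d=w[:2]-O; print(w.round(4),(d@xh).round(4),(d@yh).round(4))
for y in (-.125,-.075,-.025): print((O+.038*xh+y*yh).round(4))
```

```text
[ 0.6552 -0.0228  0.07  ] 0.0388 -0.0744
[0.651  0.0271 0.07  ] 0.039 -0.0242
[ 0.6588 -0.0733]
[ 0.6545 -0.0235]
[0.6501 0.0263]
```

```bash
python3 -m inch '[-0.7,0.45,1.5,0,0,0,1.5,0,0,0,1,0,0,0,0.4,0,0,0,0,0]'; python3 -m inch '[0,0,0.2,0,0,0,0.2,0,0,0,0.1,0,0,0,0,0,0,0,0,0]'; python3 -c "
from h import *
go([.6592,-.0728,.078],1.658)"
```

```text
clock: 3.48
tcp_pos: [0.6605, -0.0728, 0.09]
orientation: [-0.001, 0.675, 0.738, -0.0]
wrist_force: [-0.9, -0.6, 0.2]
finger_gap: 0.0
grip_force: 0.0
clock: 3.9
tcp_pos: [0.6616, -0.0733, 0.0867]
orientation: [0.0, 0.675, 0.738, 0.0]
wrist_force: [0.6, 0.1, 0.9]
finger_gap: -0.0
grip_force: 0.0
shift cm [ 0.07 -0.23  0.87] tool x yaw 1.66
turn 0.002
```

```bash
python3 -m inch '[0,-0.15,0.3,0,0,0,0.2,0,0,0,0,0,0,0,0,0,0,0,0,0]'; python3 -m inch '[0,0,0.2,0,0,0,0,0,0,0,0,0,0,0,0,0,0,0,0,0]'; python3 -c "
from h import *
go([.6592,-.0728,.078],1.658)"
```

```text
clock: 4.32
tcp_pos: [0.6598, -0.0734, 0.0812]
orientation: [-0.0, 0.675, 0.738, 0.0]
wrist_force: [0.9, -0.7, -0.4]
finger_gap: -0.0001
grip_force: 0.0
clock: 4.73
tcp_pos: [0.66, -0.0735, 0.0796]
orientation: [0.0, 0.675, 0.738, 0.0]
wrist_force: [-0.8, 0.5, 2.7]
finger_gap: 0.0001
grip_force: 1.2
shift cm [ 0.07 -0.07  0.16] tool x yaw 1.66
turn 0.002
```

```bash
python3 -m inch '[0,0,0.12,0,0,0,0,0,0,0,0,0,0,0,0,0,0,0,0,0]'; for i in 1 2 3; do python3 -m inch '[0.3,0,0,0,0.3,0,0,0,0.3,0,0,0,0.3,0,0,0,0.3,0,0,0]' | grep -E "tcp|wrist"; done;  python3 -c "
from h import *
go([.6548,-.023,.078],1.658)"
```

```text
clock: 5.15
tcp_pos: [0.66, -0.0735, 0.0782]
orientation: [0.0, 0.675, 0.738, 0.0]
wrist_force: [0.2, 0.4, 3.3]
finger_gap: 0.0001
grip_force: 1.7
tcp_pos: [0.6587, -0.0583, 0.0782]
wrist_force: [-0.4, -2.1, 4.4]
tcp_pos: [0.6572, -0.0432, 0.0781]
wrist_force: [0.3, -2.5, 3.1]
tcp_pos: [0.6558, -0.0283, 0.0781]
wrist_force: [0.1, -2.3, 3.9]
shift cm [ 0.54 -0.06  0.01] tool x yaw 1.66
turn 0.002
```

Contact is steady. I go on to the centre of pad e with a short pause, then slide to pad d.

```bash
python3 -m inch '[0.3,-0.03,0,0,0.25,-0.03,0,0,0,0,0,0,0,0,0,0,0,0,0,0]'|grep -E "tcp|wrist"; for i in 1 2 3; do python3 -m inch '[0.32,0,0,0,0.32,0,0,0,0.32,0,0,0,0.32,0,0,0,0.32,0,0,0]' | grep -E "tcp|wrist"; done;  python3 -c "
from h import *
go([.6505,.0267,.078],1.658)"
```

```text
tcp_pos: [0.6547, -0.0224, 0.078]
wrist_force: [1.3, 1.5, 3.6]
tcp_pos: [0.6533, -0.0071, 0.0781]
wrist_force: [-0.1, -1.9, 3.5]
tcp_pos: [0.6519, 0.009, 0.0781]
wrist_force: [0.9, -1.7, 4.3]
tcp_pos: [0.6505, 0.025, 0.0781]
wrist_force: [0.3, -2.1, 3.5]
shift cm [0.17 0.02 0.01] tool x yaw 1.66
turn 0.002
```

```bash
python3 -m inch '[0.15,0,0,0,0,0,0,0,0,0,0,0,0,0,0,0,0,0,0,0]'|grep -E "tcp|wrist"; python3 -m inch '[0,0,-0.8,0,0,0,-2,0,0,0,-2,0,0,0,-2,0,0,0,0,0]' -0.41
python3 - <<'E'
from h import *
O=np.array([.6101,.0479]);xh=np.array([np.cos(.087),np.sin(.087)]);yh=np.array([-xh[1],xh[0]])
i={'fovy': 62.14154037644657, 'cx': 256.0364187335822, 'cy': 190.71606175934468, 'xyz': np.array([0.64867881, 0.00877534, 0.26468974]), 'orientation': np.array([0.14580708, 0.98832444, 0.04408543, 0.00340136])}
for uv in [(35,189),(60,195),(82,201),(105,205)]:
    d=ray("",uv,.051,i)[:2]-O; print((d@xh).round(4),(d@yh).round(4))
w=O-.102*xh-.172*yh; print(w)
go([*w,.13],1.658)
E
```

```text
tcp_pos: [0.6504, 0.0268, 0.0781]
wrist_force: [0.7, 2.3, 4.2]
clock: 8.9
tcp_pos: [0.6523, 0.0259, 0.1505]
orientation: [0.002, 0.675, 0.738, 0.002]
wrist_force: [0.7, -0.4, 0.8]
finger_gap: 0.025
grip_force: 0.0
-0.1215 -0.1059
-0.1046 -0.1103
-0.0897 -0.1147
-0.0738 -0.1177
[ 0.52343091 -0.13231229]
shift cm [-14.61 -14.25   1.98] tool x yaw 1.66
turn 0.002
```

```bash
python3 -m inch '[-2.9,-2.8,0,0,-2.9,-2.8,0,0,-2.9,-2.8,0,0,-2.9,-2.8,0,0,-2.9,-2.8,0,0]'|grep tcp;python3 -m inch '[0,0,2,0,0,0,2,0,0,0,2,0,0,0,0,0,0,0,0,0]'
python3 - <<'E'
from h import *
O=np.array([.6101,.0479]);xh=np.array([np.cos(.087),np.sin(.087)]);yh=np.array([-xh[1],xh[0]])
go([*(O-.100*xh-.172*yh),.022],1.658)
cv2.imwrite("pics/w2.png",eyes.read_camera("wrist")[:,:,::-1])
E
```

```text
tcp_pos: [0.5219, -0.1315, 0.1453]
clock: 9.73
tcp_pos: [0.5223, -0.1303, 0.0849]
orientation: [-0.002, 0.675, 0.738, -0.001]
wrist_force: [0.7, -0.1, -0.7]
finger_gap: 0.0249
grip_force: 0.0
shift cm [-0.22  0.32  6.29] tool x yaw 1.66
turn 0.002
```

View pics/w2.png

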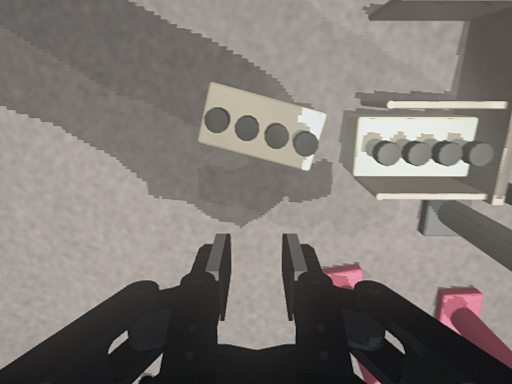

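The wrist view shows both fingertips, (222,235) and (292,235), to the right of the carrier, which spans columns 200–325 around (262,130). They straddle its middle and are clear of the pink foot at (345,272). I lower and push.

```bash
python3 -m inch '[-0.2,0.3,1.5,0,0,0,2,0,0,0,2,0,0,0,0.7,0,0,0,0,0]'; python3 -m inch '[0.6,0,0,0,0.6,0,0,0,0.6,0,0,0,0.6,0,0,0,0.6,0,0,0]'; python3 -c "
from h import *
O=np.array([.6101,.0479]);xh=np.array([np.cos(.087),np.sin(.087)]);yh=np.array([-xh[1],xh[0]])
go([*(O-.100*xh-.054*yh),.022],1.658)"
```

```text
clock: 10.2
tcp_pos: [0.5263, -0.1319, 0.0233]
orientation: [-0.001, 0.675, 0.738, -0.0]
wrist_force: [-0.7, 0.4, 0.7]
finger_gap: 0.0248
grip_force: 0.0
clock: 10.62
tcp_pos: [0.5249, -0.102, 0.025]
orientation: [0.001, 0.675, 0.738, 0.0]
wrist_force: [0.6, -0.2, -0.2]
finger_gap: 0.0253
grip_force: 0.2
shift cm [ 8.8  -0.19  0.29] tool x yaw 1.66
turn 0.002
```

```bash
python3 -m inch '[0.4,0,0.15,0,0.4,0,0.1,0,0.4,0,0,0,0.4,0,0,0,0.4,0,0,0]'|grep -E "tcp|wrist";for i in 1 2 3; do python3 -m inch '[0.4,0,0,0,0.4,0,0,0,0.4,0,0,0,0.4,0,0,0,0.4,0,0,0]'|grep -E "tcp|wrist"; done
python3 - <<'E'
from h import *
O=np.array([.6101,.0479]);xh=np.array([np.cos(.087),np.sin(.087)]);yh=np.array([-xh[1],xh[0]])
go([*(O-.100*xh-.054*yh),.022],1.658)
print(eyes.camera_info("wrist"))
cv2.imwrite("pics/w3.png",eyes.read_camera("wrist")[:,:,::-1])
E
```

```text
tcp_pos: [0.5225, -0.0824, 0.0215]
wrist_force: [-0.4, 0.0, 0.8]
tcp_pos: [0.5207, -0.0623, 0.0215]
wrist_force: [0.2, -0.7, 0.1]
tcp_pos: [0.5189, -0.0424, 0.0216]
wrist_force: [-0.0, -0.5, 0.3]
tcp_pos: [0.5172, -0.0225, 0.0216]
wrist_force: [0.4, -0.6, -0.4]
shift cm [ 0.81 -0.13 -0.04] tool x yaw 1.66
turn 0.002
{'fovy': 62.14154037644657, 'cx': 256.0364187335822, 'cy': 190.71606175934468, 'xyz': array([0.51109178, 0.05246061, 0.15439354]), 'orientation': array([0.14667422, 0.98820429, 0.04359418, 0.00620515])}
```

View pics/w3.png

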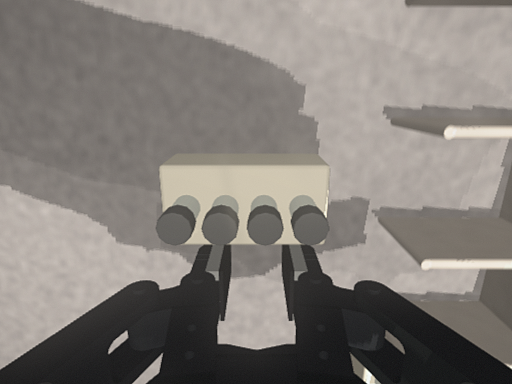

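The carrier now lies flush on both fingers, with caps at (176,225) to (309,224). The target gap's two divider ends are at (448,131) and (425,264).

Run:
```python
from h import *
O=np.array([.6101,.0479]);xh=np.array([np.cos(.087),np.sin(.087)]);yh=np.array([-xh[1],xh[0]])
for uv,z in [((176,225),.051),((220,224),.051),((264,224),.051),((309,224),.051),((160,164),.028),((329,165),.028),((448,132),.045),((425,264),.045)]:
    d=ray("wrist",uv,z)[:2]-O; print(uv,(d@xh).round(4),(d@yh).round(4))
```

```text
(176, 225) -0.1265 -0.0302
(220, 224) -0.111 -0.0298
(264, 224) -0.0956 -0.0298
(309, 224) -0.0798 -0.0297
(160, 164) -0.1373 -0.0133
(329, 165) -0.0689 -0.0136
(448, 132) -0.0332 0.0016
(425, 264) -0.0332 -0.0488
```

```bash
python3 -m inch '[0.35,0,0,0,0.35,0,0,0,0,0,0,0,0,0,0,0,0,0,0,0]'|grep -E "tcp|wrist"; python3 -m inch '[-0.8,0,0,0,-1.2,0,0,0,0,0,-3,0,0,0,-4,0,0,0,-1,0]'|grep tcp; python3 -m inch '[0,0,0,-0.12,0,0,0,-0.12,0,0,0,-0.12,0,0,0,-0.12,0,0,0,-0.12]' -1|grep tcp; python3 -m inch '[0,0,0,-0.12,0,0,0,-0.12,0,0,0,-0.12,0,0,0,-0.12,0,0,0,-0.12]'|grep tcp;python3 -m inch '[0,0,0,-0.12,0,0,0,-0.12,0,0,0,-0.13,0,0,0,0,0,0,0,0]';python3 -m inch '[0,0,0,-0.12,0,0,0,-0.12,0,0,0,-0.12,0,0,0,0,0,0,0,0]'
python3 - <<'E'
from h import *
O=np.array([.6101,.0479]);xh=np.array([np.cos(.087),np.sin(.087)]);yh=np.array([-xh[1],xh[0]])
go([*(O-.172*xh-.0245*yh),.022],3.229)
cv2.imwrite("pics/top3.png",eyes.read_camera("top")[:,:,::-1])
E
```

```text
tcp_pos: [0.5166, -0.0159, 0.0216]
wrist_force: [0.1, -0.1, 0.3]
tcp_pos: [0.5212, -0.0379, 0.1064]
tcp_pos: [0.5187, -0.0371, 0.1017]
tcp_pos: [0.5187, -0.0371, 0.1016]
clock: 14.42
tcp_pos: [0.5185, -0.0368, 0.1016]
orientation: [0.0, -0.037, 0.999, -0.0]
wrist_force: [-0.1, 0.2, 0.1]
finger_gap: -0.0003
grip_force: 0.0
shift cm [7.41 5.09 7.95] tool x yaw -3.068
turn -0.013refused, turn out of range in row 3
```

```bash
python3 -m inch '[2.5,1.7,0,-0.013,2.5,1.7,0,0,2.4,1.7,0,0,0,0,0,0,0,0,0,0]'|grep tcp; python3 -m inch '[0,0,2,0,0,0,2,0,0,0,2,0,0,0,1.8,0,0,0,0,0]'
python3 - <<'E'
from h import *
O=np.array([.6101,.0479]);xh=np.array([np.cos(.087),np.sin(.087)]);yh=np.array([-xh[1],xh[0]])
go([*(O-.172*xh-.0245*yh),.022],3.229)
go([*(O-.0535*xh-.0245*yh),.022],3.229)
a=eyes.read_camera("top")[145:235,165:315,::-1]
cv2.imwrite("pics/t4.png",cv2.resize(a,None,fx=5.3333,fy=5.3333,interpolation=cv2.INTER_CUBIC))
E
```

```text
tcp_pos: [0.439, 0.009, 0.1016]
clock: 15.3
tcp_pos: [0.4394, 0.0082, 0.021]
orientation: [-0.002, -0.045, 0.999, 0.0]
wrist_force: [0.3, 0.3, -0.0]
finger_gap: -0.0008
grip_force: 0.0
shift cm [-0.15  0.02 -0.1 ] tool x yaw -3.053
turn 0.002
shift cm [-12.     0.    -0.14] tool x yaw -3.053
turn 0.002
```

View pics/t4.png

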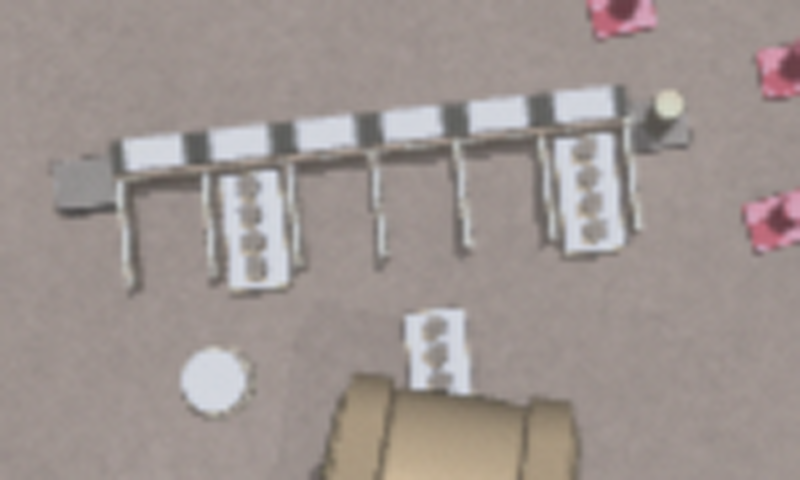

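The top view shows the carrier in front of the fourth gap from the left, with its end corners at (405,312) and (466,309). The dividers end at (382,258) and (469,248), and the arm stands behind the carrier. I'll check its lateral position.

Run:
```python
from h import *
c=lambda u,v:((u+.5)/5.3333+165-.5,(v+.5)/5.3333+145-.5)
O=np.array([.6101,.0479]);xh=np.array([np.cos(.087),np.sin(.087)]);yh=np.array([-xh[1],xh[0]])
for uv,z in [((434,327),.051),((437,353),.051),((440,379),.051),((405,312),.028),((466,309),.028),((382,258),.045),((469,248),.045)]:
    d=ray("top",c(*uv),z)[:2]-O; print(uv,(d@xh).round(4),(d@yh).round(4))
```

```text
(434, 327) -0.0797 -0.0241
(437, 353) -0.0949 -0.0241
(440, 379) -0.1101 -0.0242
(405, 312) -0.0678 -0.0078
(466, 309) -0.07 -0.0439
(382, 258) -0.0358 0.0018
(469, 248) -0.0356 -0.0495
```

```bash
for i in 1 2 3 4; do python3 -m inch '[-0.5,0,0,0,-0.5,0,0,0,-0.5,0,0,0,-0.5,0,0,0,-0.5,0,0,0]'|grep -E "tcp|wrist"; done
python3 - <<'E'
from h import *
O=np.array([.6101,.0479]);xh=np.array([np.cos(.087),np.sin(.087)]);yh=np.array([-xh[1],xh[0]])
go([*(O-.0535*xh-.0245*yh),.022],3.229)
E
```

```text
tcp_pos: [0.4664, 0.0107, 0.0244]
wrist_force: [-0.1, 0.2, 0.7]
tcp_pos: [0.4904, 0.0132, 0.0235]
wrist_force: [-0.9, 1.1, 1.2]
tcp_pos: [0.5154, 0.0154, 0.0235]
wrist_force: [-0.5, -0.9, -0.5]
tcp_pos: [0.5403, 0.0177, 0.0236]
wrist_force: [0.2, 0.6, 0.4]
shift cm [-1.86 -0.05  0.16] tool x yaw -3.05
turn 0.004
```

```bash
python3 -m inch '[-0.3,0,0,0,-0.3,0,0,0,-0.3,0,0,0,-0.3,0,0,0,-0.3,0,0,0]'|grep -E "tcp|wrist"; python3 -m inch '[-0.1,0,0,0,-0.1,0,0,0,-0.1,0,0,0,0,0,0,0,0,0,0,0]'|grep -E "tcp|wrist"
python3 - <<'E'
from h import *
O=np.array([.6101,.0479]);xh=np.array([np.cos(.087),np.sin(.087)]);yh=np.array([-xh[1],xh[0]])
go([*(O-.0535*xh-.0245*yh),.022],3.229)
E
```

```text
tcp_pos: [0.5549, 0.019, 0.0236]
wrist_force: [-1.4, 0.7, -0.1]
tcp_pos: [0.5575, 0.0193, 0.0236]
wrist_force: [-0.3, 1.3, 0.9]
shift cm [-0.13 -0.06  0.16] tool x yaw -3.05
turn 0.004
```

Nearly home. I creep on in 1 mm steps until the force shows the back stop.

```bash
for i in 1 2; do python3 -m inch '[-0.1,0,0,0,-0.1,0,0,0,0,0,0,0,0,0,0,0,0,0,0,0]'|grep -E "tcp|wrist"; done
```

```text
tcp_pos: [0.5576, 0.0194, 0.0233]
wrist_force: [-6.5, -1.6, 4.2]
tcp_pos: [0.5577, 0.0195, 0.023]
wrist_force: [-10.0, -1.8, 6.3]
```

```bash
python3 -m inch '[0.4,0,0,0,0.6,0,0,0,1.5,0,0,0,2,0,0,0,2,0,0,0]'|grep -E "tcp|wrist"; python3 -m inch '[3,0,-1,0,3,0,-3,0,3,0,-3,0,0,0,-2,0,0,0,0,0]'|grep -E "tcp|wrist"
python3 - <<'E'
from h import *
a=eyes.read_camera("top")[145:235,165:315,::-1]
cv2.imwrite("pics/t5.png",cv2.resize(a,None,fx=5.3333,fy=5.3333,interpolation=cv2.INTER_CUBIC))
E
```

```text
tcp_pos: [0.4973, 0.0136, 0.0238]
wrist_force: [0.1, 0.4, 0.7]
tcp_pos: [0.41, 0.0052, 0.1165]
wrist_force: [1.6, 0.5, 1.3]
```

View pics/t5.png

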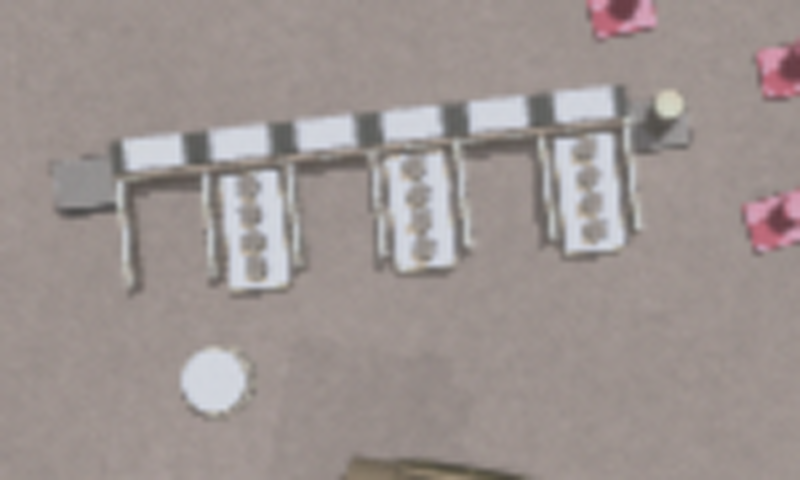

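The carrier, centred at (420,210), is home in the third gap from the post and level with the two filed carriers. The pot (214,381) and the filed carriers have not moved, and the arm is clear.

```bash
python3 -c "
from workcell import env
print(env.hand_in())"
```

```text
the job is handed in; nothing more can be done
None
```

I ran a fingertip over the first, second and third pads from the tall post, then pushed the carrier fully home against the back of the third gap, and handed the job in; the judge's verdict was not shown.

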